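# Change over the film-sealing station

## Task

Change over the film-sealing station. Slide every used heating block along the raised shelf and off its open end so that it tips into the tub (do not lift them, they are too heavy), and put the empty cores from both spindles into the tub too. Only when all of that is in the tub, put one clean film roll upright on each spindle, fully down, leaving the other things on the bench where they are.

Things in the scene. Friction and masses are not known exactly. Their poses are not given: they have to be found in the camera images.
- shelf: Fixed raised shelf at the robot's left, grey top 300 (own x) x 440 (own y) mm, flat top 120 mm above its origin (on the bench under its centre). A rim 6 mm thick, 10 mm above the top, runs inside both long edges (own x = +-150 mm) and the +y end; the end at own y = -220 mm is open and drops off into the tub. Axes within 5 degrees of the world's.
- tub: Fixed open grey tub against the shelf's open end: outside 300 (own x) x 210 (own y) x 110 mm high, walls and floor 5 mm. Origin: centre of its underside; axes parallel to the shelf's. Its rim is 10 mm below the shelf's top; its +y wall stands 2 mm from the shelf's open end.
- block1: Used dry-bath heating block, aluminium on a brass base with 12 dark round wells drawn on top, 95 (own x) x 90 (own y) x 45 mm high, 1.2 to 1.8 kg: too wide to grip, too heavy to lift. Lies flat on the shelf, turned up to 20 degrees from its axes; friction about 0.6, so a push takes 6 to 14 N. Origin: centre of its underside, z up. May be absent.
- block2: Used dry-bath heating block, aluminium on a brass base with 12 dark round wells drawn on top, 95 (own x) x 90 (own y) x 45 mm high, 1.2 to 1.8 kg: too wide to grip, too heavy to lift. Lies flat on the shelf, turned up to 20 degrees from its axes; friction about 0.6, so a push takes 6 to 14 N. Origin: centre of its underside, z up. May be absent.
- block3: Used dry-bath heating block, aluminium on a brass base with 12 dark round wells drawn on top, 95 (own x) x 90 (own y) x 45 mm high, 1.2 to 1.8 kg: too wide to grip, too heavy to lift. Lies flat on the shelf, turned up to 20 degrees from its axes; friction about 0.6, so a push takes 6 to 14 N. Origin: centre of its underside, z up. May be absent.
- block4: Used dry-bath heating block, aluminium on a brass base with 12 dark round wells drawn on top, 95 (own x) x 90 (own y) x 45 mm high, 1.2 to 1.8 kg: too wide to grip, too heavy to lift. Lies flat on the shelf, turned up to 20 degrees from its axes; friction about 0.6, so a push takes 6 to 14 N. Origin: centre of its underside, z up. May be absent.
- block1_mid (a point): Centre of block1, 22.5 mm above its origin.
- block2_mid (a point): Centre of block2, 22.5 mm above its origin.
- block3_mid (a point): Centre of block3, 22.5 mm above its origin.
- block4_mid (a point): Centre of block4, 22.5 mm above its origin.
- spindle1: Fixed upright spindle: dark steel base disc 80 mm diameter, 12 mm thick, with a steel rod of 16 mm diameter and rounded tip reaching 85 mm above the bench. Origin: on the rod's axis, on the bench; z up.
- spindle2: Fixed upright spindle: dark steel base disc 80 mm diameter, 12 mm thick, with a steel rod of 16 mm diameter and rounded tip reaching 85 mm above the bench. Origin: on the rod's axis, on the bench; z up.
- core1: Empty cardboard core standing on spindle1 at the start, rod through it: tube 38 mm outside, 25 mm bore, 90 mm long, 50 g. Origin: centre of its lower end, z along the tube.
- core2: Empty cardboard core standing on spindle2 at the start, rod through it: tube 38 mm outside, 25 mm bore, 90 mm long, 50 g. Origin: centre of its lower end, z along the tube.
- core1_mid (a point): Middle of core1, 45 mm above its origin.
- core2_mid (a point): Middle of core2, 45 mm above its origin.
- roll1: Fresh roll of sealing film standing upright on the bench: white cylinder 60 mm diameter, 50 mm high, with a 25 mm bore lined in cardboard right through it, 120 g. Origin: centre of its underside on the bore axis, z along the bore.
- roll2: Fresh roll of sealing film standing upright on the bench: white cylinder 60 mm diameter, 50 mm high, with a 25 mm bore lined in cardboard right through it, 120 g. Origin: centre of its underside on the bore axis, z along the bore.
- bottle: Bystander: brown bottle, 64 mm diameter, 130 mm high. Origin: centre of its underside.
- jar: Bystander: white jar, 60 mm diameter, 80 mm high. Origin: centre of its underside.
- tape: Bystander: flat roll of tape lying on the bench, 104 mm outside, 76 mm hole, 19 mm high. Origin: centre of its underside.
- dishes: Bystander: stack of three culture dishes, 90 mm diameter, 42 mm high. Origin: centre of its underside.
- pipette: Bystander: white pipette lying on the bench, about 265 mm long, 26 mm thick. Origin: on its underside, near the middle; own x along it.
Mind the look-alikes: they are no part of the job. Leave any purple look-alike of the block3 alone.

How it is judged:
By the outcome, as a careful person would: the job done as asked, in the order asked, and still so for the second after the job is handed in, with the robot touching nothing.
Of block1, block2, block3, block4 only 3 to 4 are there at a start; the rules pass over those that are not, and their reading is None.
At some moment in a run one of block1, block2, block3, block4, roll1, roll2 may be knocked a few centimetres aside while the robot is not near it.
It also fails if it takes over 208 s, if anything falls off the work surface, if the arm or the gripper's body presses on something with over 40 N, if the wrist force passes 120 N, or if a joint passes its speed limit or range.

## Robot

A 6-joint arm with a two-finger parallel gripper is mounted at the origin on the work surface. World frame = base frame: x ahead of the robot, y to its left, z up, the work surface at z = 0. Lengths are in m, angles in degrees, forces in N, time in s.
With the tool pointing down it reaches from about 0.4 to 0.825 m from the base axis. Payload 7 kg.
Tool frame: the origin (TCP) lies at the very end of the fingers, on their centre line; the grasp point (between the pads) lies 19 mm behind it (r.grip_depth is the distance from the TCP to the grasp point, in m); z points along the fingers, y is the line along which they close (so a half turn about z gives the same grasp; the last joint's range is limited). The gripper opens to 88 mm and grips with 3 to 60 N. Pads are 19 mm wide; open, the fingers measure 130 mm over their backs; the gripper's body (78 mm by 193 mm) begins 47 mm behind the grasp point.
Start: joints at [-52.764, 20.546, 0.682, 0, -70.136, -16.507], TCP at [0.239, -0.631, 0.227] pointing down, gripper open.
Joint ranges: [-176.03, 176.03], [-82.01, 121.73], [-58.28, 71.71], [-173.87, 95.51], [-174.79, -0.11], [-173.66, 173.66]. Speed limits (degrees/s): [136.94, 136.94, 172.46, 180, 180, 180].

## Interface

Orientations are given as [roll, pitch, yaw] about the fixed x, y, z axes, in that order (R = Rz(yaw) Ry(pitch) Rx(roll)).
In Python, from plant import r gives the robot as it stands.
- The arm moves only by the tool play_rows, never from a script. Its argument "rows" is a list that holds one entry, the list of rows, each a list of 5 numbers: the closure, from 0 (fully open) to 1 (shut), then the shift along the tool's x, y, z each as a share of 0.5 m, from -1 to 1, then the turn about the tool's z as a share of 1.5 rad, from -1 to 1. A call has exactly 8 rows; each row is the pose to reach, as a shift and turn from the pose commanded when the call began, along the tool's axes at that moment; what a row does not reach only later rows make up. A row lasts 1/12 s, in which the tool goes at most 41.7 mm and 7.16 degrees, less where a joint would pass 70% of its speed; a pose out of reach is approached as far as the arm can. A call with a number of a shift or a turn outside -1 to 1 is refused whole. A call with a gripper value outside its range is refused whole. The fingers move at their own pace and stop on an object; "squeeze" is the grip in N (left out, the last holds). Time passes only in rows, so rows that repeat a pose let the fingers close, or fill a call up. It gives the time, the measured TCP pose, the force, the opening and the grip force at its end, in the units of the state.
- r.get_state(): the state, without advancing time (a new reading comes with each control period).
- r.capture(name): name is "scene" or "side" or "wrist"; returns the picture (400x640x3 uint8, red, green, blue); there is no depth.
- r.camera_info(name): a dict with "fovy" (degrees; the focal length in pixels is half the picture's height over the tangent of half this angle, whatever the lens; pixels are square), "cx", "cy" (the principal point, pixels), "pose" (4x4, takes a point from camera to world coordinates). Camera axes: x right, y down, z forward; pixel columns grow to the right and rows downward; lengths in m; the calibration is good to about 2 mm. A picture is of the moment at which its call begins: read the wrist's pose just before it. camera_info takes no time and is no camera call; for the wrist camera it gives the pose at the moment of the call.
- r.close_job(): hands the job in; it is judged then, once.
The state is a dict: "time_s": time; "joints": joint angles; "qd": joint speeds; "joint_torque": joint torques, N m; "tcp_pos": TCP position; "eef_rot": TCP orientation; "contact_force": force on the tool from outside, world axes, zero at the start; "moment": the same for the moment, N m; "gripper_width": finger opening in m; "gripper_force": force on a finger pad.
Only numpy, scipy, OpenCV 4.12 (cv2) and the standard library are available. Lean on these libraries where they do the work, as an engineer would, in place of code of your own. Each camera call takes 0.05 s, during which the arm holds its last target. There are 200 camera calls.

## Working session

There is one attempt and no reset: what is moved stays moved. The work goes in short steps, Python scripts to look and compute and a tool call to move; the robot and the scene stay as the last step left them, time stands still between calls to the robot, and variables do not carry over. Pictures are saved under pics/ and viewed, at most 14 in all, crops included, and the job is handed in when it is done.

Besides the shell and the picture viewer there is one more tool, called after ">>>" in YAML: its name, and indented under it one key for each argument. play_rows: Moves the arm, as the interface text tells. Its arguments: {"type":"object","properties":{"rows":{"type":"array","items":{"type":"array","items":{"type":"array","items":{"type":"number"}}}},"squeeze":{"type":"number"}},"required":["rows"]}

```bash
mkdir -p pics; ls
python3 - <<'E'
from plant import r
import cv2
print(r.get_state())
for n in("scene","side","wrist"):
    im=r.capture(n); cv2.imwrite(f"pics/{n}0.png",cv2.cvtColor(im,cv2.COLOR_RGB2BGR)); print(n,r.camera_info(n))
E
```

```text
pics
{'time_s': 0.0, 'joints': array([-5.27656727e+01,  2.05919806e+01,  6.32071422e-01, -1.98294288e-02,
       -7.01324017e+01, -1.65065727e+01]), 'qd': array([-0.07987636, -0.01611016,  0.01905459,  0.11397734, -0.06360121,
        0.05614597]), 'joint_torque': array([-5.42303678e-04, -5.82724357e+01,  2.93059194e+01,  6.99701786e+00,
        7.06247418e-03, -1.53426822e-04]), 'tcp_pos': array([ 0.23870172, -0.63086846,  0.22560448]), 'eef_rot': array([ 1.79906197e+02, -8.35799148e-03, -1.59278993e+02]), 'contact_force': array([ 0.33443706, -0.17821647,  0.29645029]), 'moment': array([-0.05661496, -0.015704  , -0.00681294]), 'gripper_force': 0.0, 'gripper_width': 0.08750801522966274}
scene {'fovy': 57.0804244323665, 'cx': 323.43490115561883, 'cy': 198.19017801824577, 'pose': array([[ 0.78320514,  0.42260894, -0.45606074,  1.0130121 ],
       [ 0.62174512, -0.5379483 ,  0.56924918, -0.47971332],
       [-0.00476731, -0.72939242, -0.68407892,  0.85005361],
       [ 0.        ,  0.        ,  0.        ,  1.        ]])}
side {'fovy': 46.814815463654625, 'cx': 321.34227942974815, 'cy': 200.98364327097812, 'pose': array([[-0.72846525, -0.49951341,  0.4688547 , -0.24443615],
       [-0.68488754,  0.54733007, -0.48099777,  0.91582855],
       [-0.01635344, -0.67150291, -0.74082144,  1.32976626],
       [ 0.        ,  0.        ,  0.        ,  1.        ]])}
wrist {'fovy': 59.31157759410361, 'cx': 319.764387769995, 'cy': 198.46966937548558, 'pose': array([[-0.35295619,  0.89967718,  0.2569103 ,  0.16942608],
       [ 0.93563922,  0.33907194,  0.09802789, -0.65836675],
       [ 0.00108238,  0.2749749 , -0.96145079,  0.38266553],
       [ 0.        ,  0.        ,  0.        ,  1.        ]])}
```

View pics/scene0.png

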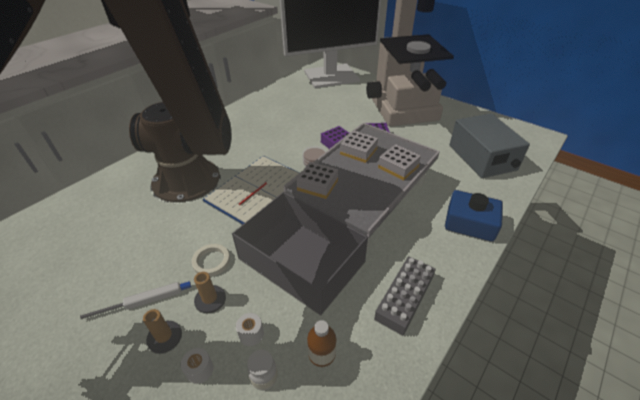

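View pics/side0.png

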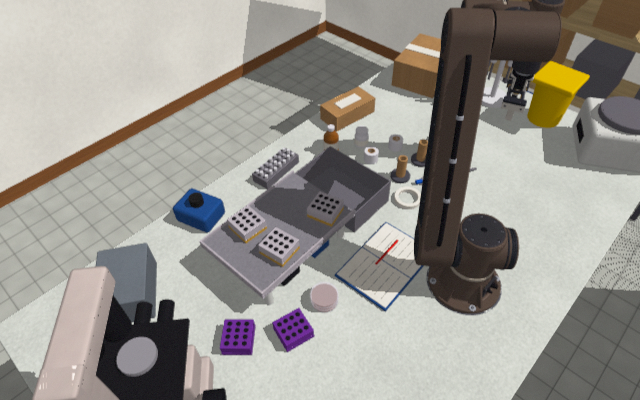

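```bash
cat > h.py <<'E'
import numpy as np,cv2
from plant import r
def cam(n):
    c=r.camera_info(n); return c,200/np.tan(np.radians(c['fovy']/2))
def pt(n,u,v,z,c=None):
    ci,f=cam(n) if c is None else c
    P=ci['pose']; d=P[:3,:3]@[(u-ci['cx'])/f,(v-ci['cy'])/f,1]; o=P[:3,3]
    return o+d*(z-o[2])/d[2]
def pj(n,p):
    ci,f=cam(n);P=ci['pose'];q=P[:3,:3].T@(np.array(p)-P[:3,3]);return q[:2]/q[2]*f+[ci['cx'],ci['cy']]
def crop(src,dst,x0,y0,x1,y1,s):
    im=cv2.imread(src)[y0:y1,x0:x1]; im=cv2.resize(im,None,fx=s,fy=s,interpolation=cv2.INTER_CUBIC)
    cv2.imwrite(dst,im)
E
python3 - <<'E'
from h import *
crop("pics/scene0.png","pics/c1.png",130,230,350,390,3.6)
crop("pics/side0.png","pics/c2.png",190,140,400,300,3.75)
crop("pics/scene0.png","pics/c3.png",230,110,450,270,3.6)
E
```

```text
(no output)
```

View pics/c1.png

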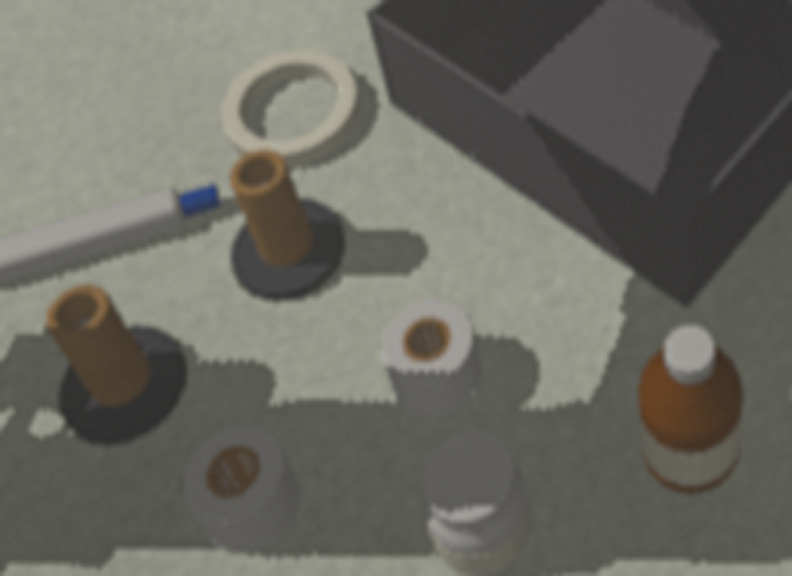

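View pics/c2.png

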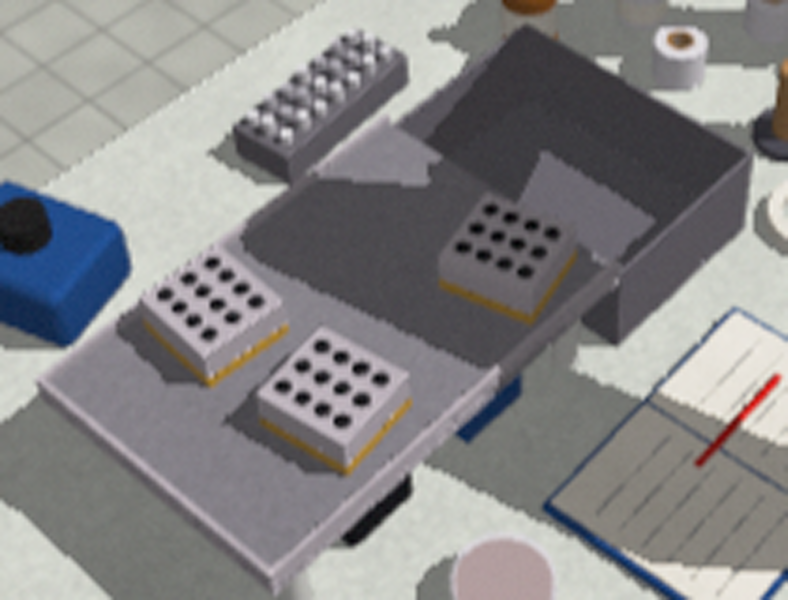

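View pics/c3.png

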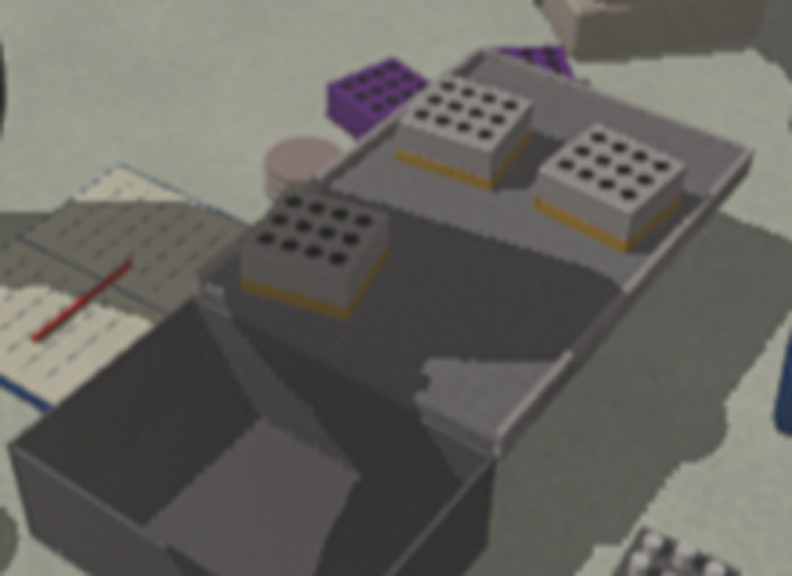

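Run:
```python
from h import *
np.set_printoptions(precision=4,suppress=True)
s=lambda u,v,z:pt("scene",130+u/3.6,230+v/3.6,z)
t=lambda u,v,z:pt("scene",230+u/3.6,110+v/3.6,z)
d=lambda u,v,z:pt("side",190+u/3.75,140+v/3.75,z)
print("core",s(260,171,.102),s(79,307,.102)); print("base",s(288,250,.012),s(122,383,.012))
print("roll",s(427,339,.05),s(233,470,.05),d(680,40,.05))
print("coreside",pt("side",403,157,.102),pt("side",424,140,.102), "rollside",pt("side",396,137,.05))
print("jar",s(470,475,.08),"bottle",s(690,348,.13),"tape",s(289,105,.019))
print("shelf t",t(210,275,.13),t(497,445,.13),t(487,50,.13),t(750,152,.13))
print("shelf d",d(617,268,.13),d(385,122,.13),d(274,578,.13),d(40,383,.13))
print("tub",t(10,448,.11),s(685,305,0),d(525,28,.11),d(748,157,.11))
H=[("A",[(491,209),(552,233),(525,272),(463,247)],[(294,201),(363,219),(338,258),(266,239)]),
("B",[(212,262),(256,301),(209,334),(165,295)],[(599,136),(662,166),(628,194),(566,164)]),
("C",[(322,345),(381,379),(342,421),(283,386)],[(450,85),(509,104),(485,133),(422,115)])]
for n,a,b in H:
    for f,q in((d,a),(t,b)):
        P=np.array([f(u,v,.165) for u,v in q]); e=np.roll(P,-1,0)-P
        print(n,P.mean(0)[:2],np.degrees(np.arctan2(e[:,1],e[:,0])),np.linalg.norm(e,axis=1))
print("dish",t(305,155,.042),d(503,565,.042))
```

```text
core [ 0.458  -0.2585  0.102 ] [ 0.451  -0.3913  0.102 ]
base [ 0.4616 -0.2622  0.012 ] [ 0.4546 -0.3944  0.012 ]
roll [ 0.6094 -0.2581  0.05  ] [ 0.58   -0.3888  0.05  ] [ 0.6052 -0.2593  0.05  ]
coreside [ 0.4557 -0.2656  0.102 ] [ 0.4537 -0.4048  0.102 ] rollside [ 0.5825 -0.3974  0.05  ]
jar [ 0.7061 -0.3091  0.08  ] bottle [ 0.7736 -0.1896  0.13  ] tape [ 0.3646 -0.1811  0.019 ]
shelf t [0.4193 0.0952 0.13  ] [0.7075 0.0858 0.13  ] [0.4068 0.5237 0.13  ] [0.693  0.5267 0.13  ]
shelf d [0.3975 0.0955 0.13  ] [0.6914 0.1047 0.13  ] [0.387  0.5257 0.13  ] [0.6816 0.5341 0.13  ]
tub [ 0.4174 -0.1239  0.11  ] [ 0.7075 -0.1143  0.    ] [ 0.699  -0.1088  0.11  ] [ 0.407 -0.115  0.11 ]
A [0.4732 0.1604] [-165.6409  104.816    14.4235  -75.3238] [0.0631 0.0525 0.0632 0.0526]
A [0.4771 0.1624] [  15.5308  -74.3083 -163.8924  104.9502] [0.0622 0.0532 0.0629 0.0539]
B [0.6198 0.3864] [176.756   87.6516  -2.269  -91.2454] [0.0634 0.0522 0.0624 0.0533]
B [0.6243 0.3885] [ -4.5556 -93.9296 176.2505  88.5338] [0.0652 0.0526 0.0629 0.0536]
C [0.473  0.3779] [-172.1669   98.011     7.9222  -81.3383] [0.0641 0.0527 0.0635 0.0528]
C [0.477  0.3802] [   7.1147  -81.0463 -168.9531   98.1769] [0.0607 0.052  0.0615 0.0562]
dish [0.2973 0.3638 0.042 ] [0.2987 0.3558 0.042 ]
```

```bash
cat >> h.py <<'E'
def plan(wps,start=None,yaw0=None):
    "wps: (x,y,z,yaw); prints tool-frame shares per call"
    s=r.get_state(); p=np.array(s['tcp_pos'] if start is None else start,float); y=s['eef_rot'][2] if yaw0 is None else yaw0
    print('now',np.round(p,4),round(y,2),'w',round(s['gripper_width'],4),'t',round(s['time_s'],2))
    for w in wps:
        a=np.radians(y); d=np.array(w[:3])-p; c,k=np.cos(a),np.sin(a)
        t=np.array([c*d[0]+k*d[1],k*d[0]-c*d[1],-d[2]])/.5
        dy=(w[3]-y+180)%360-180
        print(w,'->',np.round(t,4),round(-np.radians(dy)/1.5,4),'len',round(float(np.linalg.norm(d)),3))
        p=np.array(w[:3],float);y=w[3]
E
python3 -c "
from h import *
plan([(.40,-.48,.28,-125),(.56,-.26,.28,-88.5),(.56,.02,.28,-88.5),(.475,.268,.28,-88.5),(.475,.268,.14,-88.5)])"
```

```text
now [ 0.2388 -0.631   0.2258] -159.28 w 0.0876 t 0.15
(0.4, -0.48, 0.28, -125) -> [-0.4084  0.1683 -0.1084] -0.3988 len 0.227
(0.56, -0.26, 0.28, -88.5) -> [-0.544  -0.0098 -0.    ] -0.4247 len 0.272
(0.56, 0.02, 0.28, -88.5) -> [-0.5598 -0.0147 -0.    ] -0.0 len 0.28
(0.475, 0.268, 0.28, -88.5) -> [-0.5003  0.157  -0.    ] -0.0 len 0.262
(0.475, 0.268, 0.14, -88.5) -> [ 0.   -0.    0.28] -0.0 len 0.14
```

>>> play_rows:
  rows:
    - [[0.545,-0.408,0.168,-0.108,-0.4],[0.545,-0.408,0.168,-0.108,-0.4],[0.545,-0.408,0.168,-0.108,-0.4],[0.545,-0.408,0.168,-0.108,-0.4],[0.545,-0.408,0.168,-0.108,-0.4],[0.545,-0.408,0.168,-0.108,-0.4],[0.545,-0.408,0.168,-0.108,-0.4],[0.545,-0.408,0.168,-0.108,-0.4]]
  squeeze: 20

```text
time_s: 0.82
tcp_pos: [0.4009, -0.4796, 0.2807]
eef_rot: [-180.0, 0.0, -124.8]
contact_force: [0.1, -0.6, -1.0]
gripper_width: 0.042
gripper_force: 0.0
```

>>> play_rows:
  rows:
    - [[0.545,-0.544,-0.01,0,-0.425],[0.545,-0.544,-0.01,0,-0.425],[0.545,-0.544,-0.01,0,-0.425],[0.545,-0.544,-0.01,0,-0.425],[0.545,-0.544,-0.01,0,-0.425],[0.545,-0.544,-0.01,0,-0.425],[0.545,-0.544,-0.01,0,-0.425],[0.545,-0.544,-0.01,0,-0.425]]

```text
time_s: 1.48
tcp_pos: [0.5613, -0.2578, 0.2794]
eef_rot: [179.9, 0.0, -88.2]
contact_force: [-1.1, -0.6, -0.2]
gripper_width: 0.04
gripper_force: 0.0
```

>>> play_rows:
  rows:
    - [[0.545,-0.56,-0.015,0,0],[0.545,-0.56,-0.015,0,0],[0.545,-0.56,-0.015,0,0],[0.545,-0.56,-0.015,0,0],[0.545,-0.56,-0.015,0,0],[0.545,-0.56,-0.015,0,0],[0.545,-0.56,-0.015,0,0],[0.545,-0.56,-0.015,0,0]]

```text
time_s: 2.15
tcp_pos: [0.559, 0.0228, 0.28]
eef_rot: [180.0, 0.0, -88.3]
contact_force: [-0.0, -0.6, -0.9]
gripper_width: 0.04
gripper_force: 0.0
```

>>> play_rows:
  rows:
    - [[0.545,-0.5,0.157,0,0],[0.545,-0.5,0.157,0,0],[0.545,-0.5,0.157,0,0],[0.545,-0.5,0.157,0,0],[0.545,-0.5,0.157,0,0],[0.545,-0.5,0.157,0,0],[0.545,-0.5,0.157,0,0],[0.545,-0.5,0.157,0,0]]

```text
time_s: 2.82
tcp_pos: [0.4731, 0.2689, 0.2799]
eef_rot: [180.0, -0.0, -88.3]
contact_force: [0.9, 0.3, 0.1]
gripper_width: 0.04
gripper_force: 0.0
```

>>> play_rows:
  rows:
    - [[0.545,0,-0.004,0.1,0],[0.545,0,-0.004,0.18,0],[0.545,0,-0.004,0.24,0],[0.545,0,-0.004,0.28,0],[0.545,0,-0.004,0.28,0],[0.545,0,-0.004,0.28,0],[0.545,0,-0.004,0.28,0],[0.545,0,-0.004,0.28,0]]

```text
time_s: 3.48
tcp_pos: [0.4769, 0.2679, 0.1427]
eef_rot: [-179.9, 0.1, -88.4]
contact_force: [-0.6, 1.3, 0.6]
gripper_width: 0.0397
gripper_force: 0.0
```

>>> play_rows:
  rows:
    - [[0.545,0.025,0,0,0],[0.545,0.05,0,0,0],[0.545,0.075,0,0,0],[0.545,0.1,0,0,0],[0.545,0.125,0,0,0],[0.545,0.15,0,0,0],[0.545,0.175,0,0,0],[0.545,0.2,0,0,0]]

```text
time_s: 4.15
tcp_pos: [0.4801, 0.1691, 0.142]
eef_rot: [-179.7, 0.3, -88.4]
contact_force: [-0.4, 11.8, 2.3]
gripper_width: 0.0397
gripper_force: 6.0
```

>>> play_rows:
  rows:
    - [[0.545,0.025,0,0,0],[0.545,0.05,0,0,0],[0.545,0.075,0,0,0],[0.545,0.1,0,0,0],[0.545,0.125,0,0,0],[0.545,0.15,0,0,0],[0.545,0.175,0,0,0],[0.545,0.2,0,0,0]]

```text
time_s: 4.82
tcp_pos: [0.4808, 0.0659, 0.1404]
eef_rot: [180.0, -0.0, -88.4]
contact_force: [-0.5, -1.3, 0.1]
gripper_width: 0.04
gripper_force: 0.0
```

>>> play_rows:
  rows:
    - [[0.545,0,0,-0.08,0],[0.545,0,0,-0.16,0],[0.545,0,0,-0.24,0],[0.545,0,0,-0.3,0],[0.545,0,0,-0.3,0],[0.545,0,0,-0.3,0],[0.545,0,0,-0.3,0],[0.545,0,0,-0.3,0]]

```text
time_s: 5.48
tcp_pos: [0.4806, 0.0669, 0.2892]
eef_rot: [179.9, -0.1, -88.4]
contact_force: [0.3, 0.1, -0.9]
gripper_width: 0.0398
gripper_force: 0.0
```

Run:
```python
from h import *
a=r.capture("scene");b=r.capture("side")
f=lambda im,x0,y0,x1,y1:cv2.resize(im[y0:y1,x0:x1],(500,360),interpolation=cv2.INTER_CUBIC)
cv2.imwrite("pics/m1.png",cv2.cvtColor(np.vstack([f(a,230,110,450,268),]),cv2.COLOR_RGB2BGR))
cv2.imwrite("pics/m1.png",cv2.cvtColor(cv2.resize(np.hstack([f(a,230,110,450,268),f(b,190,140,410,298)]),(800,288)),cv2.COLOR_RGB2BGR))
```

```text
(no output)
```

View pics/m1.png

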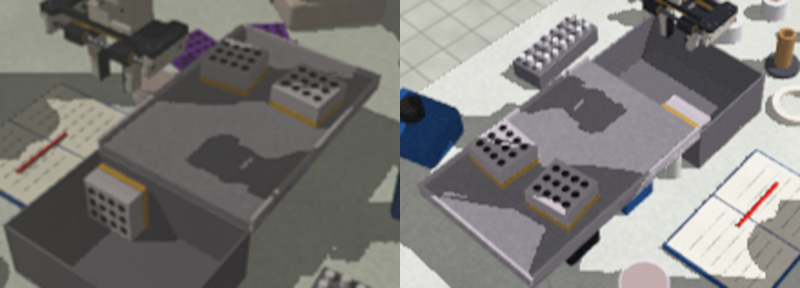

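```bash
python3 -c "
from h import *
plan([(.59,.28,.25,-88.5),(.622,.468,.25,-88.5),(.622,.468,.14,-88.5)])"
```

```text
now [0.4807 0.0672 0.2893] -88.38 w 0.0397 t 5.58
(0.59, 0.28, 0.25, -88.5) -> [-0.4193 -0.2305  0.0785] 0.0014 len 0.242
(0.622, 0.468, 0.25, -88.5) -> [-0.3742 -0.0738 -0.    ] -0.0 len 0.191
(0.622, 0.468, 0.14, -88.5) -> [ 0.   -0.    0.22] -0.0 len 0.11
```

>>> play_rows:
  rows:
    - [[0.545,-0.419,-0.23,0.078,0],[0.545,-0.419,-0.23,0.078,0],[0.545,-0.419,-0.23,0.078,0],[0.545,-0.419,-0.23,0.078,0],[0.545,-0.419,-0.23,0.078,0],[0.545,-0.419,-0.23,0.078,0],[0.545,-0.419,-0.23,0.078,0],[0.545,-0.419,-0.23,0.078,0]]

```text
time_s: 6.25
tcp_pos: [0.59, 0.2814, 0.2483]
eef_rot: [179.8, -0.2, -88.3]
contact_force: [0.4, -0.7, -0.6]
gripper_width: 0.0396
gripper_force: 0.0
```

>>> play_rows:
  rows:
    - [[0.545,-0.374,-0.074,0,0],[0.545,-0.374,-0.074,0,0],[0.545,-0.374,-0.074,0,0],[0.545,-0.374,-0.074,0,0],[0.545,-0.374,-0.074,0,0],[0.545,-0.374,-0.074,0,0],[0.545,-0.374,-0.074,0,0],[0.545,-0.374,-0.074,0,0]]

```text
time_s: 6.92
tcp_pos: [0.6218, 0.4672, 0.2513]
eef_rot: [180.0, -0.0, -88.4]
contact_force: [-0.3, -0.5, 0.0]
gripper_width: 0.0399
gripper_force: 0.0
```

>>> play_rows:
  rows:
    - [[0.545,0,0,0.06,0],[0.545,0,0,0.12,0],[0.545,0,0,0.18,0],[0.545,0,0,0.22,0],[0.545,0,0,0.22,0],[0.545,0,0,0.22,0],[0.545,0,0,0.22,0],[0.545,0,0,0.22,0]]

```text
time_s: 7.58
tcp_pos: [0.623, 0.4686, 0.1447]
eef_rot: [-179.8, 0.2, -88.4]
contact_force: [-0.4, -1.2, 0.2]
gripper_width: 0.0399
gripper_force: 0.0
```

>>> play_rows:
  rows:
    - [[0.545,0.025,0,0,0],[0.545,0.05,0,0,0],[0.545,0.075,0,0,0],[0.545,0.1,0,0,0],[0.545,0.125,0,0,0],[0.545,0.15,0,0,0],[0.545,0.175,0,0,0],[0.545,0.2,0,0,0]]

```text
time_s: 8.25
tcp_pos: [0.6254, 0.3704, 0.1433]
eef_rot: [-179.8, 0.3, -88.3]
contact_force: [-0.2, 10.8, -1.2]
gripper_width: 0.0399
gripper_force: 5.2
```

>>> play_rows:
  rows:
    - [[0.545,0.025,0,0,0],[0.545,0.05,0,0,0],[0.545,0.075,0,0,0],[0.545,0.1,0,0,0],[0.545,0.125,0,0,0],[0.545,0.15,0,0,0],[0.545,0.175,0,0,0],[0.545,0.2,0,0,0]]

```text
time_s: 8.92
tcp_pos: [0.6284, 0.2703, 0.1433]
eef_rot: [-179.8, 0.3, -88.3]
contact_force: [0.0, 10.4, -0.5]
gripper_width: 0.0401
gripper_force: 5.3
```

>>> play_rows:
  rows:
    - [[0.545,0.025,0,0,0],[0.545,0.05,0,0,0],[0.545,0.075,0,0,0],[0.545,0.1,0,0,0],[0.545,0.125,0,0,0],[0.545,0.15,0,0,0],[0.545,0.175,0,0,0],[0.545,0.2,0,0,0]]

```text
time_s: 9.58
tcp_pos: [0.6315, 0.1703, 0.1434]
eef_rot: [-179.7, 0.3, -88.3]
contact_force: [0.3, 13.2, 3.1]
gripper_width: 0.0398
gripper_force: 6.3
```

>>> play_rows:
  rows:
    - [[0.545,0.027,0,0,0],[0.545,0.054,0,0,0],[0.545,0.08,0,0,0],[0.545,0.107,0,0,0],[0.545,0.133,0,0,0],[0.545,0.16,0,0,0],[0.545,0.19,0,0,0],[0.545,0.22,0,0,0]]

```text
time_s: 10.25
tcp_pos: [0.6332, 0.0566, 0.1414]
eef_rot: [180.0, -0.0, -88.4]
contact_force: [0.2, 0.1, 1.2]
gripper_width: 0.0397
gripper_force: 0.0
```

>>> play_rows:
  rows:
    - [[0.545,0,0,-0.08,0],[0.545,0,0,-0.16,0],[0.545,0,0,-0.24,0],[0.545,0,0,-0.24,0],[0.545,0,0,-0.24,0],[0.545,0,0,-0.24,0],[0.545,0,0,-0.24,0],[0.545,0,0,-0.24,0]]

```text
time_s: 10.92
tcp_pos: [0.633, 0.0579, 0.26]
eef_rot: [179.8, -0.0, -88.4]
contact_force: [0.6, 0.5, 0.6]
gripper_width: 0.04
gripper_force: 0.0
```

Run:
```python
from h import *
plan([(.54,.25,.25,-88.5),(.475,.468,.25,-88.5),(.475,.468,.14,-88.5)])
a=r.capture("scene");b=r.capture("side")
f=lambda im,x0,y0,x1,y1:cv2.resize(im[y0:y1,x0:x1],(400,288),interpolation=cv2.INTER_CUBIC)
cv2.imwrite("pics/m2.png",cv2.cvtColor(np.hstack([f(a,230,110,450,268),f(b,190,140,410,298)]),cv2.COLOR_RGB2BGR))
```

```text
now [0.633  0.0579 0.26  ] -88.39 w 0.04 t 10.92
(0.54, 0.25, 0.25, -88.5) -> [-0.3893  0.175   0.02  ] 0.0013 len 0.214
(0.475, 0.468, 0.25, -88.5) -> [-0.4393  0.1185 -0.    ] -0.0 len 0.227
(0.475, 0.468, 0.14, -88.5) -> [ 0.   -0.    0.22] -0.0 len 0.11
```

View pics/m2.png

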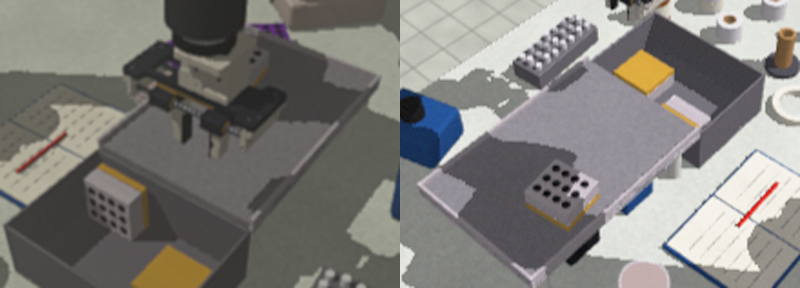

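>>> play_rows:
  rows:
    - [[0.545,-0.389,0.175,0.02,0],[0.545,-0.389,0.175,0.02,0],[0.545,-0.389,0.175,0.02,0],[0.545,-0.389,0.175,0.02,0],[0.545,-0.389,0.175,0.02,0],[0.545,-0.389,0.175,0.02,0],[0.545,-0.389,0.175,0.02,0],[0.545,-0.389,0.175,0.02,0]]

```text
time_s: 11.68
tcp_pos: [0.5403, 0.2507, 0.2511]
eef_rot: [180.0, -0.0, -88.3]
contact_force: [-0.6, -0.2, 0.8]
gripper_width: 0.0395
gripper_force: 0.0
```

>>> play_rows:
  rows:
    - [[0.545,-0.439,0.119,0,0],[0.545,-0.439,0.119,0,0],[0.545,-0.439,0.119,0,0],[0.545,-0.439,0.119,0,0],[0.545,-0.439,0.119,0,0],[0.545,-0.439,0.119,0,0],[0.545,-0.439,0.119,0,0],[0.545,-0.439,0.119,0,0]]

```text
time_s: 12.35
tcp_pos: [0.4753, 0.4679, 0.2506]
eef_rot: [180.0, -0.1, -88.4]
contact_force: [1.1, -0.5, -0.8]
gripper_width: 0.0396
gripper_force: 0.0
```

>>> play_rows:
  rows:
    - [[0.545,0,0,0.06,0],[0.545,0,0,0.12,0],[0.545,0,0,0.18,0],[0.545,0,0,0.22,0],[0.545,0,0,0.22,0],[0.545,0,0,0.22,0],[0.545,0,0,0.22,0],[0.545,0,0,0.22,0]]

```text
time_s: 13.02
tcp_pos: [0.4761, 0.4685, 0.1439]
eef_rot: [-179.9, 0.1, -88.4]
contact_force: [0.4, 0.4, 0.4]
gripper_width: 0.0398
gripper_force: 0.0
```

>>> play_rows:
  rows:
    - [[0.545,0.025,0,0,0],[0.545,0.05,0,0,0],[0.545,0.075,0,0,0],[0.545,0.1,0,0,0],[0.545,0.125,0,0,0],[0.545,0.15,0,0,0],[0.545,0.175,0,0,0],[0.545,0.2,0,0,0]]

```text
time_s: 13.68
tcp_pos: [0.4786, 0.3701, 0.1433]
eef_rot: [-179.8, 0.4, -88.3]
contact_force: [0.4, 9.8, -0.6]
gripper_width: 0.04
gripper_force: 5.0
```

>>> play_rows:
  rows:
    - [[0.545,0.025,0,0,0],[0.545,0.05,0,0,0],[0.545,0.075,0,0,0],[0.545,0.1,0,0,0],[0.545,0.125,0,0,0],[0.545,0.15,0,0,0],[0.545,0.175,0,0,0],[0.545,0.2,0,0,0]]

```text
time_s: 14.35
tcp_pos: [0.4817, 0.2701, 0.1433]
eef_rot: [-179.8, 0.4, -88.3]
contact_force: [0.2, 10.7, -0.5]
gripper_width: 0.0399
gripper_force: 5.2
```

>>> play_rows:
  rows:
    - [[0.545,0.025,0,0,0],[0.545,0.05,0,0,0],[0.545,0.075,0,0,0],[0.545,0.1,0,0,0],[0.545,0.125,0,0,0],[0.545,0.15,0,0,0],[0.545,0.175,0,0,0],[0.545,0.2,0,0,0]]

```text
time_s: 15.02
tcp_pos: [0.4848, 0.1701, 0.1434]
eef_rot: [-179.7, 0.4, -88.4]
contact_force: [-0.7, 12.2, 2.4]
gripper_width: 0.04
gripper_force: 6.1
```

>>> play_rows:
  rows:
    - [[0.545,0.027,0,0,0],[0.545,0.054,0,0,0],[0.545,0.08,0,0,0],[0.545,0.107,0,0,0],[0.545,0.133,0,0,0],[0.545,0.16,0,0,0],[0.545,0.19,0,0,0],[0.545,0.22,0,0,0]]

```text
time_s: 15.68
tcp_pos: [0.4856, 0.0565, 0.1417]
eef_rot: [180.0, -0.0, -88.4]
contact_force: [0.8, 0.2, -0.0]
gripper_width: 0.04
gripper_force: 0.0
```

>>> play_rows:
  rows:
    - [[0.545,0.02,0,0,0],[0.545,0.04,0,0,0],[0.545,0.06,0,0,0],[0.545,0.06,0,0,0],[0.545,0.06,0,-0.08,0],[0.545,0.06,0,-0.16,0],[0.545,0.06,0,-0.24,0],[0.545,0.06,0,-0.24,0]]

```text
time_s: 16.35
tcp_pos: [0.4912, 0.0288, 0.2698]
eef_rot: [-179.3, 0.1, -88.3]
contact_force: [1.7, 1.2, 1.2]
gripper_width: 0.0404
gripper_force: 0.0
```

Run:
```python
from h import *
s=r.get_state();print(s['tcp_pos'],s['contact_force'])
a=r.capture("scene");b=r.capture("side")
f=lambda im,x0,y0,x1,y1:cv2.resize(im[y0:y1,x0:x1],(400,288),interpolation=cv2.INTER_CUBIC)
cv2.imwrite("pics/m3.png",cv2.cvtColor(np.hstack([f(a,150,160,370,318),f(b,230,100,450,258)]),cv2.COLOR_RGB2BGR))
```

```text
[0.49115327 0.02880802 0.26979088] [1.69621386 1.2428717  1.1508177 ]
```

View pics/m3.png

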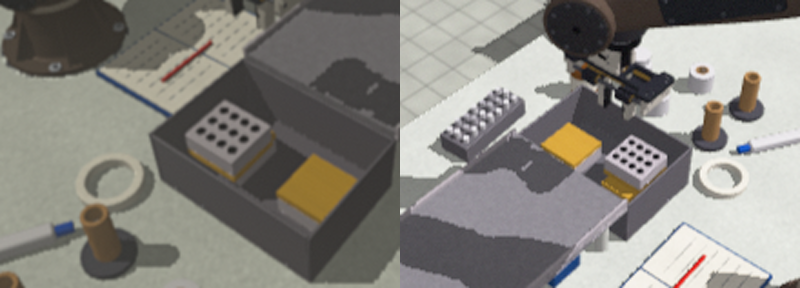

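Run:
```python
from h import *
np.set_printoptions(precision=4,suppress=True)
s=lambda u,v,z:pt("scene",150+u/1.818,160+v/1.823,z)
d=lambda u,v,z:pt("side",230+(u-400)/1.818,100+v/1.823,z)
print("Cs",[s(*p,.095)[:2] for p in((226,100),(274,132),(236,165),(187,138))])
print("Cd",[d(*p,.095)[:2] for p in((633,135),(666,154),(640,188),(604,164))])
print("Bs",[s(*p,.05)[:2] for p in((314,155),(357,180),(322,222),(278,190))])
print("Bd",[d(*p,.05)[:2] for p in((572,124),(603,147),(574,170),(541,145))])
```

```text
Cs [array([0.4423, 0.007 ]), array([0.5458, 0.0032]), array([ 0.5442, -0.0779]), array([ 0.4516, -0.086 ])]
Cd [array([ 0.5283, -0.0809]), array([ 0.4428, -0.0841]), array([0.4222, 0.0234]), array([0.5178, 0.0224])]
Bs [array([0.5972, 0.0347]), array([0.6772, 0.0369]), array([ 0.6815, -0.0531]), array([ 0.5968, -0.0497])]
Bd [array([ 0.6777, -0.0535]), array([ 0.5803, -0.0462]), array([0.5804, 0.0449]), array([0.6827, 0.0388])]
```

```bash
python3 -c "
from h import *
plan([(.48,-.12,.27,-135),(.458,-.262,.20,-180),(.458,-.262,.066,-180),(.458,-.262,.226,-180),(.563,-.05,.226,-180),(.563,.01,.226,-180),(.563,.01,.066,-180)])"
```

```text
now [0.4882 0.0288 0.2633] -88.36 w 0.0397 t 16.45
(0.48, -0.12, 0.27, -135) -> [ 0.2969  0.0248 -0.0133] 0.5427 len 0.149
(0.458, -0.262, 0.2, -180) -> [ 0.2319 -0.1697  0.14  ] 0.5236 len 0.16
(0.458, -0.262, 0.066, -180) -> [-0.     0.     0.268] -0.0 len 0.134
(0.458, -0.262, 0.226, -180) -> [-0.    0.   -0.32] -0.0 len 0.16
(0.563, -0.05, 0.226, -180) -> [-0.21   0.424 -0.   ] -0.0 len 0.237
(0.563, 0.01, 0.226, -180) -> [-0.    0.12 -0.  ] -0.0 len 0.06
(0.563, 0.01, 0.066, -180) -> [-0.    0.    0.32] -0.0 len 0.16
```

>>> play_rows:
  rows:
    - [[0.3,0.297,0.025,-0.013,0.543],[0.3,0.297,0.025,-0.013,0.543],[0.3,0.297,0.025,-0.013,0.543],[0.3,0.297,0.025,-0.013,0.543],[0.3,0.297,0.025,-0.013,0.543],[0.3,0.297,0.025,-0.013,0.543],[0.3,0.297,0.025,-0.013,0.543],[0.3,0.297,0.025,-0.013,0.543]]

```text
time_s: 17.12
tcp_pos: [0.4783, -0.1207, 0.2665]
eef_rot: [179.9, -0.1, -135.2]
contact_force: [0.1, -0.4, -0.4]
gripper_width: 0.0611
gripper_force: 0.0
```

>>> play_rows:
  rows:
    - [[0.3,0.232,-0.17,0.14,0.524],[0.3,0.232,-0.17,0.14,0.524],[0.3,0.232,-0.17,0.14,0.524],[0.3,0.232,-0.17,0.14,0.524],[0.3,0.232,-0.17,0.14,0.524],[0.3,0.232,-0.17,0.14,0.524],[0.3,0.232,-0.17,0.14,0.524],[0.3,0.232,-0.17,0.14,0.524]]

```text
time_s: 17.78
tcp_pos: [0.4565, -0.2626, 0.1968]
eef_rot: [180.0, -0.1, 180.0]
contact_force: [0.6, 0.0, 0.2]
gripper_width: 0.0615
gripper_force: 0.0
```

Run:
```python
from h import *
plan([(.458,-.262,.066,-180)])
for n in("scene","side","wrist"): cv2.imwrite(f"pics/{n}4.png",cv2.cvtColor(r.capture(n),cv2.COLOR_RGB2BGR))
```

```text
now [ 0.4565 -0.2626  0.1968] 179.95 w 0.0615 t 17.78
(0.458, -0.262, 0.066, -180) -> [-0.0031  0.0012  0.2617] -0.0005 len 0.131
```

View pics/wrist4.png

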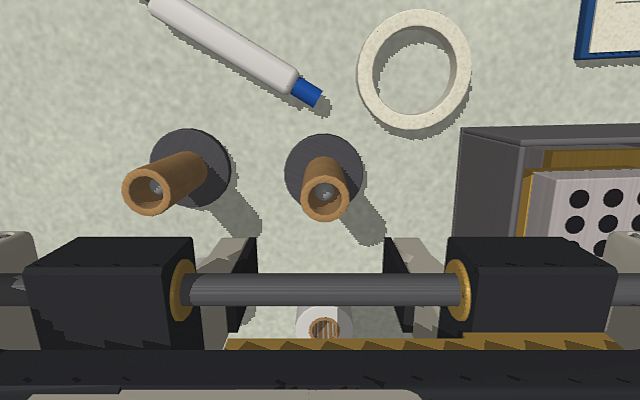

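Run:
```python
from h import *
print(pt("wrist",325,196,.102),pt("wrist",151,191,.102),pt("wrist",324,326,.05),pt("wrist",323,171,.012),pt("wrist",190,168,.012))
```

```text
[ 0.45298838 -0.25948145  0.102     ] [ 0.44929372 -0.38874717  0.102     ] [ 0.60308262 -0.25891781  0.05      ] [ 0.45225165 -0.26015522  0.012     ] [ 0.44939803 -0.39173675  0.012     ]
```

>>> play_rows:
  rows:
    - [[0.3,0.003,0.003,0.08,0],[0.3,0.003,0.003,0.16,0],[0.3,0.003,0.003,0.22,0],[0.3,0.003,0.003,0.262,0],[0.3,0.003,0.003,0.262,0],[0.3,0.003,0.003,0.262,0],[0.3,0.003,0.003,0.262,0],[0.3,0.003,0.003,0.262,0]]

```text
time_s: 18.6
tcp_pos: [0.457, -0.2613, 0.0689]
eef_rot: [-180.0, 0.2, 180.0]
contact_force: [0.6, -0.3, 0.6]
gripper_width: 0.0613
gripper_force: 0.0
```

>>> play_rows:
  rows:
    - [[1,0,0,0,0],[1,0,0,0,0],[1,0,0,0,0],[1,0,0,0,0],[1,0,0,0,0],[1,0,0,0,0],[1,0,0,0,0],[1,0,0,0,0]]
  squeeze: 12

```text
time_s: 19.27
tcp_pos: [0.456, -0.2612, 0.0674]
eef_rot: [-180.0, 0.0, 179.9]
contact_force: [0.6, 0.7, 3.8]
gripper_width: 0.0389
gripper_force: 12.0
```

>>> play_rows:
  rows:
    - [[1,0,0,-0.06,0],[1,0,0,-0.12,0],[1,0,0,-0.18,0],[1,0,0,-0.24,0],[1,0,0,-0.3,0],[1,0,0,-0.32,0],[1,0,0,-0.32,0],[1,0,0,-0.32,0]]

```text
time_s: 19.93
tcp_pos: [0.4555, -0.2609, 0.2269]
eef_rot: [180.0, 0.0, 179.9]
contact_force: [-0.5, -0.5, -0.8]
gripper_width: 0.0387
gripper_force: 11.9
```

Run:
```python
from h import *
plan([(.563,-.1,.226,180),(.563,.01,.226,180),(.563,.01,.066,180)])
im=r.capture("wrist"); cv2.imwrite("pics/w5.png",cv2.cvtColor(im,cv2.COLOR_RGB2BGR))
```

```text
now [ 0.4555 -0.2609  0.2269] 179.92 w 0.0387 t 19.93
(0.563, -0.1, 0.226, 180) -> [-0.2146  0.3221  0.0017] -0.001 len 0.194
(0.563, 0.01, 0.226, 180) -> [ 0.    0.22 -0.  ] -0.0 len 0.11
(0.563, 0.01, 0.066, 180) -> [0.   0.   0.32] -0.0 len 0.16
```

>>> play_rows:
  rows:
    - [[1,-0.215,0.322,0,0],[1,-0.215,0.322,0,0],[1,-0.215,0.322,0,0],[1,-0.215,0.322,0,0],[1,-0.215,0.322,0,0],[1,-0.215,0.322,0,0],[1,-0.215,0.322,0,0],[1,-0.215,0.322,0,0]]

```text
time_s: 20.65
tcp_pos: [0.5624, -0.1002, 0.2253]
eef_rot: [-180.0, -0.2, 180.0]
contact_force: [-0.0, -0.3, -0.9]
gripper_width: 0.0383
gripper_force: 11.9
```

>>> play_rows:
  rows:
    - [[1,0,0.08,0,0],[1,0,0.15,0,0],[1,0,0.19,0,0],[1,0,0.19,0,0],[1,0,0.19,0,0],[1,0,0.19,0,0],[1,0,0.19,0,0],[1,0,0.19,0,0]]

```text
time_s: 21.32
tcp_pos: [0.5632, -0.0065, 0.227]
eef_rot: [-180.0, -0.0, 179.8]
contact_force: [0.6, -0.3, -1.5]
gripper_width: 0.0391
gripper_force: 11.9
```

Run:
```python
from h import *
plan([(.563,-.005,.07,180)])
a=r.capture("scene");b=r.capture("wrist")
f=lambda im,x0,y0,x1,y1:cv2.resize(im[y0:y1,x0:x1],(400,288),interpolation=cv2.INTER_CUBIC)
cv2.imwrite("pics/m6.png",cv2.cvtColor(np.hstack([f(a,200,160,420,318),cv2.resize(b,(400,288))]),cv2.COLOR_RGB2BGR))
```

```text
now [ 0.5632 -0.0065  0.227 ] 179.84 w 0.0391 t 21.32
(0.563, -0.005, 0.07, 180) -> [0.0005 0.0029 0.314 ] -0.0019 len 0.157
```

View pics/m6.png

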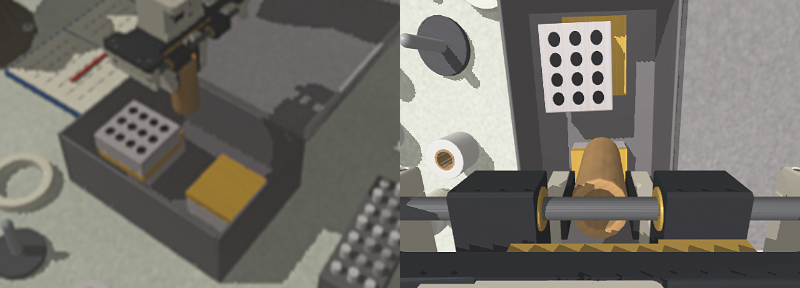

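>>> play_rows:
  rows:
    - [[1,0,0.003,0.06,0],[1,0,0.003,0.12,0],[1,0,0.003,0.18,0],[1,0,0.003,0.22,0],[1,0,0.003,0.26,0],[1,0,0.003,0.29,0],[1,0,0.003,0.31,0],[1,0,0.003,0.314,0]]

```text
time_s: 22.08
tcp_pos: [0.5624, -0.0044, 0.0682]
eef_rot: [-180.0, -0.2, 179.9]
contact_force: [-0.6, -0.2, -0.3]
gripper_width: 0.0386
gripper_force: 11.9
```

>>> play_rows:
  rows:
    - [[0.35,0,0,0,0],[0.35,0,0,0,0],[0.35,0,0,0,0],[0.35,0,0,0,0],[0.35,0,0,-0.08,0],[0.35,0,0,-0.16,0],[0.35,0,0,-0.24,0],[0.35,0,0,-0.3,0]]

```text
time_s: 22.75
tcp_pos: [0.5642, -0.0038, 0.2245]
eef_rot: [180.0, 0.2, 180.0]
contact_force: [0.8, 0.8, 0.3]
gripper_width: 0.057
gripper_force: 0.0
```

```bash
python3 -c "
from h import *
plan([(.50,-.22,.226,180),(.450,-.395,.20,135),(.452,-.395,.066,135),(.452,-.395,.226,135),(.58,-.15,.226,90),(.635,-.083,.226,90),(.635,-.083,.07,90)])"
```

```text
now [ 0.5642 -0.0038  0.2245] 179.96 w 0.057 t 22.75
(0.5, -0.22, 0.226, 180) -> [ 0.1282 -0.4325 -0.0029] -0.0005 len 0.226
(0.45, -0.395, 0.2, 135) -> [ 0.1   -0.35   0.052] 0.5236 len 0.184
(0.452, -0.395, 0.066, 135) -> [-0.0028  0.0028  0.268 ] -0.0 len 0.134
(0.452, -0.395, 0.226, 135) -> [ 0.    0.   -0.32] -0.0 len 0.16
(0.58, -0.15, 0.226, 90) -> [ 0.1655  0.5275 -0.    ] 0.5236 len 0.276
(0.635, -0.083, 0.226, 90) -> [ 0.134  0.11  -0.   ] -0.0 len 0.087
(0.635, -0.083, 0.07, 90) -> [0.    0.    0.312] -0.0 len 0.156
```

```bash
python3 -c "
from h import *
plan([(.50,-.22,.226,180),(.452,-.394,.20,-135),(.452,-.394,.066,-135),(.452,-.394,.226,-135),(.58,-.15,.226,-90),(.635,-.083,.226,-90),(.635,-.083,.07,-90)])"
```

```text
now [ 0.5642 -0.0038  0.2245] 179.96 w 0.057 t 22.75
(0.5, -0.22, 0.226, 180) -> [ 0.1282 -0.4325 -0.0029] -0.0005 len 0.226
(0.452, -0.394, 0.2, -135) -> [ 0.096 -0.348  0.052] -0.5236 len 0.182
(0.452, -0.394, 0.066, -135) -> [-0.     0.     0.268] -0.0 len 0.134
(0.452, -0.394, 0.226, -135) -> [-0.    0.   -0.32] -0.0 len 0.16
(0.58, -0.15, 0.226, -90) -> [-0.5261  0.164  -0.    ] -0.5236 len 0.276
(0.635, -0.083, 0.226, -90) -> [-0.134 -0.11  -0.   ] -0.0 len 0.087
(0.635, -0.083, 0.07, -90) -> [ 0.    -0.     0.312] -0.0 len 0.156
```

>>> play_rows:
  rows:
    - [[0.3,0.128,-0.432,-0.003,0],[0.3,0.128,-0.432,-0.003,0],[0.3,0.128,-0.432,-0.003,0],[0.3,0.128,-0.432,-0.003,0],[0.3,0.128,-0.432,-0.003,0],[0.3,0.128,-0.432,-0.003,0],[0.3,0.128,-0.432,-0.003,0],[0.3,0.128,-0.432,-0.003,0]]

```text
time_s: 23.42
tcp_pos: [0.4988, -0.2207, 0.2223]
eef_rot: [-180.0, 0.1, 179.8]
contact_force: [0.0, -0.3, 0.8]
gripper_width: 0.0611
gripper_force: 0.0
```

>>> play_rows:
  rows:
    - [[0.3,0.096,-0.348,0.052,-0.524],[0.3,0.096,-0.348,0.052,-0.524],[0.3,0.096,-0.348,0.052,-0.524],[0.3,0.096,-0.348,0.052,-0.524],[0.3,0.096,-0.348,0.052,-0.524],[0.3,0.096,-0.348,0.052,-0.524],[0.3,0.096,-0.348,0.052,-0.524],[0.3,0.096,-0.348,0.052,-0.524]]

```text
time_s: 24.08
tcp_pos: [0.4514, -0.3934, 0.1956]
eef_rot: [-180.0, 0.0, -134.8]
contact_force: [-0.9, -0.5, 0.6]
gripper_width: 0.0614
gripper_force: 0.0
```

>>> play_rows:
  rows:
    - [[0.3,0,0,0.08,0],[0.3,0,0,0.16,0],[0.3,0,0,0.22,0],[0.3,0,0,0.268,0],[0.3,0,0,0.268,0],[0.3,0,0,0.268,0],[0.3,0,0,0.268,0],[0.3,0,0,0.268,0]]

```text
time_s: 24.75
tcp_pos: [0.4527, -0.394, 0.0639]
eef_rot: [-179.8, 0.1, -135.0]
contact_force: [0.8, -0.2, 0.5]
gripper_width: 0.0614
gripper_force: 0.0
```

>>> play_rows:
  rows:
    - [[1,0,0,0,0],[1,0,0,0,0],[1,0,0,0,0],[1,0,0,0,0],[1,0,0,0,0],[1,0,0,0,0],[1,0,0,0,0],[1,0,0,0,0]]
  squeeze: 12

```text
time_s: 25.42
tcp_pos: [0.4511, -0.3938, 0.062]
eef_rot: [-180.0, -0.0, -135.0]
contact_force: [-1.4, 0.8, 5.8]
gripper_width: 0.0382
gripper_force: 12.0
```

>>> play_rows:
  rows:
    - [[1,0,0,-0.06,0],[1,0,0,-0.12,0],[1,0,0,-0.18,0],[1,0,0,-0.24,0],[1,0,0,-0.3,0],[1,0,0,-0.32,0],[1,0,0,-0.32,0],[1,0,0,-0.32,0]]

```text
time_s: 26.08
tcp_pos: [0.4509, -0.3934, 0.2214]
eef_rot: [-180.0, 0.0, -135.1]
contact_force: [0.4, 0.9, -1.0]
gripper_width: 0.0379
gripper_force: 12.0
```

>>> play_rows:
  rows:
    - [[1,-0.526,0.164,-0.01,-0.524],[1,-0.526,0.164,-0.01,-0.524],[1,-0.526,0.164,-0.01,-0.524],[1,-0.526,0.164,-0.01,-0.524],[1,-0.526,0.164,-0.01,-0.524],[1,-0.526,0.164,-0.01,-0.524],[1,-0.526,0.164,-0.01,-0.524],[1,-0.526,0.164,-0.01,-0.524]]

```text
time_s: 26.75
tcp_pos: [0.5804, -0.1456, 0.2241]
eef_rot: [179.8, 0.0, -89.6]
contact_force: [-0.1, -1.2, -1.5]
gripper_width: 0.0384
gripper_force: 12.0
```

>>> play_rows:
  rows:
    - [[1,-0.07,-0.06,0,0],[1,-0.134,-0.11,0,0],[1,-0.134,-0.11,0,0],[1,-0.134,-0.11,0,0],[1,-0.134,-0.11,0,0],[1,-0.134,-0.11,0,0],[1,-0.134,-0.11,0,0],[1,-0.134,-0.11,0,0]]

```text
time_s: 27.42
tcp_pos: [0.6335, -0.0837, 0.2266]
eef_rot: [180.0, 0.0, -90.1]
contact_force: [0.1, -0.9, -1.4]
gripper_width: 0.0384
gripper_force: 12.0
```

Run:
```python
from h import *
plan([(.635,-.083,.07,-90)])
a=r.capture("scene");b=r.capture("side")
f=lambda im,x0,y0,x1,y1:cv2.resize(im[y0:y1,x0:x1],(400,288),interpolation=cv2.INTER_CUBIC)
cv2.imwrite("pics/m7.png",cv2.cvtColor(np.hstack([f(a,200,160,420,318),f(b,230,100,450,258)]),cv2.COLOR_RGB2BGR))
```

```text
now [ 0.6335 -0.0837  0.2266] -90.07 w 0.0384 t 27.42
(0.635, -0.083, 0.07, -90) -> [-0.0015 -0.003   0.3132] -0.0009 len 0.157
```

View pics/m7.png

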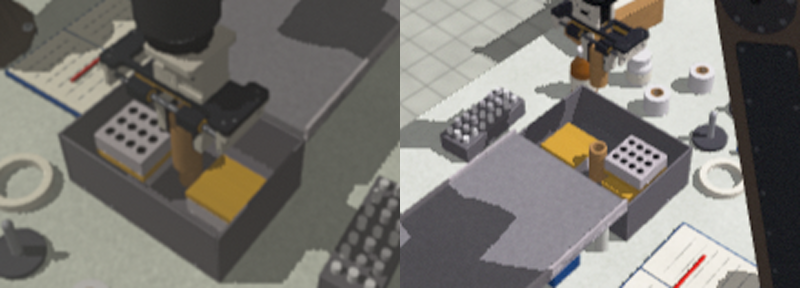

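>>> play_rows:
  rows:
    - [[1,0,-0.003,0.06,0],[1,0,-0.003,0.12,0],[1,0,-0.003,0.18,0],[1,0,-0.003,0.22,0],[1,0,-0.003,0.26,0],[1,0,-0.003,0.29,0],[1,0,-0.003,0.306,0],[1,0,-0.003,0.306,0]]

```text
time_s: 28.18
tcp_pos: [0.6344, -0.0831, 0.0718]
eef_rot: [179.8, -0.0, -90.0]
contact_force: [0.3, -0.5, -0.2]
gripper_width: 0.0387
gripper_force: 12.0
```

>>> play_rows:
  rows:
    - [[0.4,0,0,0,0],[0.4,0,0,0,0],[0.4,0,0,0,0],[0.4,0,0,0,0],[0.4,0,0,-0.08,0],[0.4,0,0,-0.16,0],[0.4,0,0,-0.24,0],[0.4,0,0,-0.3,0]]

```text
time_s: 28.85
tcp_pos: [0.6364, -0.0829, 0.2282]
eef_rot: [-179.8, -0.0, -90.0]
contact_force: [0.6, 0.3, 0.5]
gripper_width: 0.053
gripper_force: 0.0
```

```bash
python3 -c "
from h import *
plan([(.60,-.17,.23,-90),(.53,-.30,.30,-135)])"
```

```text
now [ 0.6364 -0.0829  0.2282] -89.98 w 0.053 t 28.85
(0.6, -0.17, 0.23, -90) -> [ 0.1741  0.0729 -0.0036] 0.0003 len 0.094
(0.53, -0.3, 0.3, -135) -> [ 0.26  0.14 -0.14] 0.5236 len 0.163
```

```bash
python3 -c "
from h import *
plan([(.66,-.20,.30,-135),(.70,-.33,.30,180),(.57,-.33,.30,180)])"
```

```text
now [ 0.6364 -0.0829  0.2282] -89.98 w 0.053 t 28.85
(0.66, -0.2, 0.3, -135) -> [ 0.2341 -0.047  -0.1436] 0.5239 len 0.139
(0.7, -0.33, 0.3, 180) -> [ 0.1273 -0.2404 -0.    ] 0.5236 len 0.136
(0.57, -0.33, 0.3, 180) -> [ 0.26 -0.   -0.  ] -0.0 len 0.13
```

>>> play_rows:
  rows:
    - [[0.1,0.234,-0.047,-0.144,0.524],[0.1,0.234,-0.047,-0.144,0.524],[0.1,0.234,-0.047,-0.144,0.524],[0.1,0.234,-0.047,-0.144,0.524],[0.1,0.234,-0.047,-0.144,0.524],[0.1,0.234,-0.047,-0.144,0.524],[0.1,0.234,-0.047,-0.144,0.524],[0.1,0.234,-0.047,-0.144,0.524]]

```text
time_s: 29.52
tcp_pos: [0.659, -0.2, 0.2963]
eef_rot: [-180.0, 0.0, -135.2]
contact_force: [0.3, -0.2, 1.3]
gripper_width: 0.0785
gripper_force: 0.0
```

>>> play_rows:
  rows:
    - [[0.1,0.127,-0.24,0,0.524],[0.1,0.127,-0.24,0,0.524],[0.1,0.127,-0.24,0,0.524],[0.1,0.127,-0.24,0,0.524],[0.1,0.127,-0.24,0,0.524],[0.1,0.127,-0.24,0,0.524],[0.1,0.127,-0.24,0,0.524],[0.1,0.127,-0.24,0,0.524]]

```text
time_s: 30.18
tcp_pos: [0.6989, -0.3297, 0.2957]
eef_rot: [-180.0, 0.0, 179.9]
contact_force: [-0.8, -0.5, -0.5]
gripper_width: 0.0787
gripper_force: 0.0
```

Run:
```python
from h import *
import json
plan([])
c=r.camera_info("wrist"); json.dump({k:(v.tolist() if k=='pose' else v) for k,v in c.items()},open("w8.json","w"))
cv2.imwrite("pics/w8.png",cv2.cvtColor(r.capture("wrist"),cv2.COLOR_RGB2BGR))
for n in("scene","side"): cv2.imwrite(f"pics/{n}8.png",cv2.cvtColor(r.capture(n),cv2.COLOR_RGB2BGR))
```

```text
now [ 0.6989 -0.3297  0.2957] 179.93 w 0.0787 t 30.18
```

View pics/w8.png

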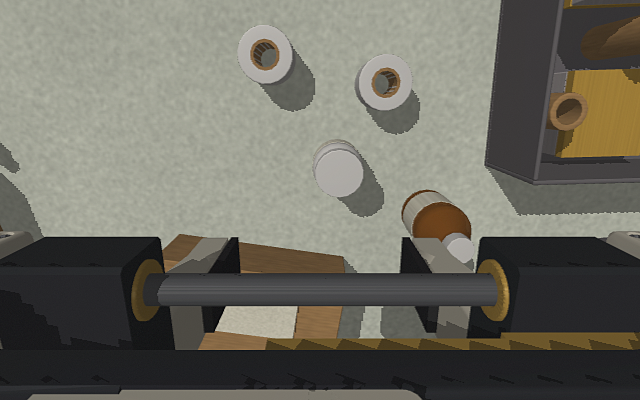

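>>> play_rows:
  rows:
    - [[0.1,0.26,0,0,0],[0.1,0.26,0,0,0],[0.1,0.26,0,0,0],[0.1,0.26,0,0,0],[0.1,0.26,0,0,0],[0.1,0.26,0,0,0],[0.1,0.26,0,0,0],[0.1,0.26,0,0,0]]

```text
time_s: 31.0
tcp_pos: [0.5699, -0.3292, 0.2952]
eef_rot: [180.0, -0.0, 180.0]
contact_force: [0.4, -0.3, -0.0]
gripper_width: 0.0788
gripper_force: 0.0
```

Run:
```python
from h import *
import json
plan([])
c=r.camera_info("wrist"); json.dump({k:(v.tolist() if k=='pose' else v) for k,v in c.items()},open("w9.json","w"))
cv2.imwrite("pics/w9.png",cv2.cvtColor(r.capture("wrist"),cv2.COLOR_RGB2BGR))
c=json.load(open("w8.json"));c['pose']=np.array(c['pose']);f=200/np.tan(np.radians(c['fovy']/2))
for u,v in((265,54),(385,82)): print(pt(0,u,v,.05,(c,f)))
```

```text
now [ 0.5699 -0.3292  0.2952] 179.99 w 0.0788 t 31.0
[ 0.57961156 -0.38889224  0.05      ]
[ 0.60826568 -0.25952839  0.05      ]
```

View pics/w9.png

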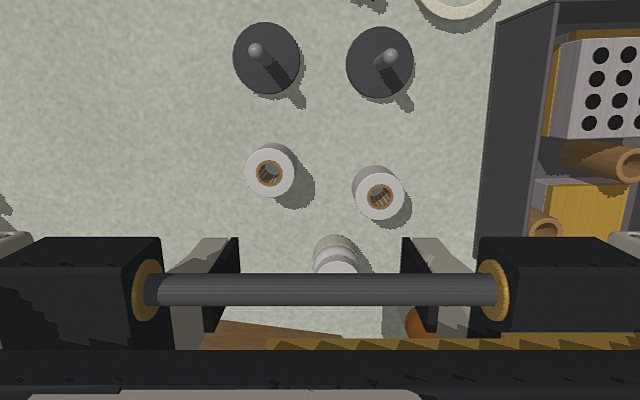

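Run:
```python
from h import *
import json
def L(n):
    c=json.load(open(n));c['pose']=np.array(c['pose']);return c,200/np.tan(np.radians(c['fovy']/2))
c=L("w9.json");im=cv2.imread("pics/w9.png").astype(int)
for x0,y0,x1,y1 in((225,15,310,102),(340,15,420,105)):
    sub=im[y0:y1,x0:x1]; g=sub.mean(2); 
    m=((g<95)&(abs(sub[...,0]-sub[...,1])<14)).astype(np.uint8)
    cs,_=cv2.findContours(m,cv2.RETR_EXTERNAL,cv2.CHAIN_APPROX_NONE);k=max(cs,key=cv2.contourArea)
    e=cv2.fitEllipse(cv2.convexHull(k)); u,v=e[0][0]+x0,e[0][1]+y0
    print("ell",u,v,e[1],pt(0,u,v,.012,c))
print("tips",pt(0,256,50,.08,c),pt(0,391,55,.08,c))
print("base eye",pt(0,266.5,58.5,.012,c),pt(0,380,62,.012,c))
print("rolls bore",pt(0,270,173,.05,c),pt(0,380,195.5,.05,c))
```

```text
ell 269.30569076538086 62.0327262878418 (66.96294403076172, 85.78715515136719) [ 0.45505031 -0.3892537   0.012     ]
ell 381.8590278625488 66.30388641357422 (69.18465423583984, 82.14671325683594) [ 0.45990004 -0.25705536  0.012     ]
tips [ 0.45025433 -0.39275418  0.08      ] [ 0.45497712 -0.25984325  0.08      ]
base eye [ 0.45117928 -0.3923778   0.012     ] [ 0.45515838 -0.25946017  0.012     ]
rolls bore [ 0.57968411 -0.38826376  0.05      ] [ 0.60705727 -0.25874403  0.05      ]
```

```bash
python3 -c "
from h import *
plan([(.6075,-.259,.15,180),(.6075,-.259,.02,180)])"
```

```text
now [ 0.5699 -0.3292  0.2949] 179.98 w 0.0791 t 31.05
(0.6075, -0.259, 0.15, 180) -> [-0.0753  0.1404  0.2899] -0.0002 len 0.165
(0.6075, -0.259, 0.02, 180) -> [0.   0.   0.26] -0.0 len 0.13
```

>>> play_rows:
  rows:
    - [[0,-0.075,0.14,0.29,0],[0,-0.075,0.14,0.29,0],[0,-0.075,0.14,0.29,0],[0,-0.075,0.14,0.29,0],[0,-0.075,0.14,0.29,0],[0,-0.075,0.14,0.29,0],[0,-0.075,0.14,0.29,0],[0,-0.075,0.14,0.29,0]]

```text
time_s: 31.72
tcp_pos: [0.6077, -0.2601, 0.1521]
eef_rot: [-180.0, 0.1, 179.9]
contact_force: [-0.4, 0.4, 0.5]
gripper_width: 0.0873
gripper_force: 0.0
```

>>> play_rows:
  rows:
    - [[0,0,0,0,0],[0,0,0,0.06,0],[0,0,0,0.12,0],[0,0,0,0.17,0],[0,0,0,0.21,0],[0,0,0,0.25,0],[0,0,0,0.256,0],[0,0,0,0.256,0]]

```text
time_s: 32.38
tcp_pos: [0.6061, -0.2599, 0.0224]
eef_rot: [180.0, -0.1, 179.9]
contact_force: [-0.7, 0.4, 0.4]
gripper_width: 0.088
gripper_force: 0.0
```

>>> play_rows:
  rows:
    - [[1,0,0,0,0],[1,0,0,0,0],[1,0,0,0,0],[1,0,0,0,0],[1,0,0,0,0],[1,0,0,0,0],[1,0,0,0,0],[1,0,0,0,0]]
  squeeze: 15

```text
time_s: 33.05
tcp_pos: [0.6071, -0.2594, 0.0236]
eef_rot: [-180.0, 0.1, 180.0]
contact_force: [-1.7, 1.1, 6.9]
gripper_width: 0.0595
gripper_force: 15.0
```

>>> play_rows:
  rows:
    - [[1,0,0,-0.05,0],[1,0,0,-0.1,0],[1,0,0,-0.16,0],[1,0,0,-0.22,0],[1,0,0,-0.28,0],[1,0,0,-0.28,0],[1,0,0,-0.28,0],[1,0,0,-0.28,0]]

```text
time_s: 33.72
tcp_pos: [0.606, -0.2591, 0.162]
eef_rot: [180.0, -0.0, 179.9]
contact_force: [0.2, -0.3, -2.3]
gripper_width: 0.0598
gripper_force: 15.0
```

```bash
python3 -c "
from h import *
plan([(.455,-.2598,.16,180),(.455,-.2598,.034,180)])"
```

```text
now [ 0.606  -0.2591  0.162 ] 179.91 w 0.0598 t 33.72
(0.455, -0.2598, 0.16, 180) -> [ 0.3021 -0.0018  0.004 ] -0.001 len 0.151
(0.455, -0.2598, 0.034, 180) -> [0.    0.    0.252] -0.0 len 0.126
```

>>> play_rows:
  rows:
    - [[1,0.06,-0.002,0,0],[1,0.12,-0.002,0,0],[1,0.18,-0.002,0,0],[1,0.24,-0.002,0,0],[1,0.29,-0.002,0,0],[1,0.303,-0.002,0,0],[1,0.303,-0.002,0,0],[1,0.303,-0.002,0,0]]

```text
time_s: 34.38
tcp_pos: [0.455, -0.2603, 0.1621]
eef_rot: [180.0, -0.0, 179.9]
contact_force: [0.9, -0.2, -1.7]
gripper_width: 0.0598
gripper_force: 15.0
```

>>> play_rows:
  rows:
    - [[1,0,0,0.03,0],[1,0,0,0.06,0],[1,0,0,0.085,0],[1,0,0,0.105,0],[1,0,0,0.12,0],[1,0,0,0.13,0],[1,0,0,0.14,0],[1,0,0,0.15,0]]

```text
time_s: 35.05
tcp_pos: [0.4556, -0.2603, 0.0873]
eef_rot: [-180.0, 0.0, 179.9]
contact_force: [-0.3, 0.5, -0.7]
gripper_width: 0.0599
gripper_force: 15.0
```

Run:
```python
from h import *
s=r.get_state(); print(s['tcp_pos'],s['contact_force'],s['moment'],s['gripper_width'])
cv2.imwrite("pics/w10.png",cv2.cvtColor(r.capture("wrist"),cv2.COLOR_RGB2BGR))
```

```text
[ 0.45555544 -0.26031542  0.08732605] [-0.30113777  0.50603217 -0.68676756] [-0.01409776 -0.03125815  0.0087614 ] 0.05994726530617154
```

>>> play_rows:
  rows:
    - [[1,0,0,0.02,0],[1,0,0,0.04,0],[1,0,0,0.06,0],[1,0,0,0.075,0],[1,0,0,0.085,0],[1,0,0,0.092,0],[1,0,0,0.098,0],[1,0,0,0.1,0]]

```text
time_s: 35.77
tcp_pos: [0.455, -0.2602, 0.0371]
eef_rot: [180.0, -0.0, 179.9]
contact_force: [-0.1, -0.1, -1.3]
gripper_width: 0.0598
gripper_force: 15.0
```

>>> play_rows:
  rows:
    - [[0,0,0,0,0],[0,0,0,0,0],[0,0,0,0,0],[0,0,0,0,0],[0,0,0,0,0],[0,0,0,-0.06,0],[0,0,0,-0.14,0],[0,0,0,-0.22,0]]

```text
time_s: 36.43
tcp_pos: [0.4541, -0.2601, 0.1483]
eef_rot: [180.0, -0.2, 179.9]
contact_force: [1.6, -0.5, -0.4]
gripper_width: 0.0875
gripper_force: 0.0
```

Run:
```python
from h import *
plan([(.5797,-.3885,.15,180),(.5797,-.3885,.023,180)])
cv2.imwrite("pics/w11.png",cv2.cvtColor(r.capture("wrist"),cv2.COLOR_RGB2BGR))
for n in("scene","side"): cv2.imwrite(f"pics/{n}11.png",cv2.cvtColor(r.capture(n),cv2.COLOR_RGB2BGR))
# roll2 moved? white ring / diff near roll2 in both cams
for n,(x,y) in(("scene",(197,362)),("side",(396,140))):
    a=cv2.imread(f"pics/{n}8.png").astype(int);b=cv2.imread(f"pics/{n}11.png").astype(int)
    d=abs(a-b).max(2)[y-18:y+22,x-20:x+20]; print(n,(d>40).sum())
```

```text
now [ 0.4541 -0.2601  0.1483] 179.94 w 0.0875 t 36.43
(0.5797, -0.3885, 0.15, 180) -> [-0.2515 -0.2566 -0.0034] -0.0007 len 0.18
(0.5797, -0.3885, 0.023, 180) -> [0.    0.    0.254] -0.0 len 0.127
scene 50
side 858
```

>>> play_rows:
  rows:
    - [[0,-0.232,-0.138,-0.293,0],[0,-0.232,-0.138,-0.293,0],[0,-0.232,-0.138,-0.293,0],[0,-0.232,-0.138,-0.293,0],[0,-0.232,-0.138,-0.293,0],[0,-0.232,-0.138,-0.293,0],[0,-0.232,-0.138,-0.293,0],[0,-0.232,-0.138,-0.293,0]]

```text
time_s: 37.25
tcp_pos: [0.5703, -0.329, 0.2922]
eef_rot: [179.9, -0.1, 179.9]
contact_force: [-0.4, -0.6, -0.6]
gripper_width: 0.0874
gripper_force: 0.0
```

Run:
```python
from h import *
plan([(.5797,-.3885,.15,180),(.5797,-.3885,.023,180)])
b=cv2.cvtColor(r.capture("wrist"),cv2.COLOR_RGB2BGR);cv2.imwrite("pics/w12.png",b)
a=cv2.imread("pics/w9.png")
for nm,(x,y) in dict(roll2=(270,173),sp2=(266,58)).items():
    t=a[y-32:y+32,x-32:x+32];m=cv2.matchTemplate(b,t,cv2.TM_CCOEFF_NORMED);_,v,_,l=cv2.minMaxLoc(m)
    print(nm,v,l[0]+32,l[1]+32)
t=a[155:215,350:410];m=cv2.matchTemplate(b[:110],t,cv2.TM_CCOEFF_NORMED);_,v,_,l=cv2.minMaxLoc(m);print("roll1",v,l[0]+30,l[1]+30)
cv2.imwrite("pics/c12.png",cv2.resize(b[0:230,200:640],None,fx=1.8,fy=1.8,interpolation=cv2.INTER_CUBIC))
for u,v in ((270,173),(271,174)): print(pt("wrist",u,v,.05))
```

```text
now [ 0.5703 -0.329   0.2922] 179.91 w 0.0874 t 37.25
(0.5797, -0.3885, 0.15, 180) -> [-0.019  -0.119   0.2844] -0.0011 len 0.154
(0.5797, -0.3885, 0.023, 180) -> [0.    0.    0.254] -0.0 len 0.127
roll2 0.9773029088973999 269 174
sp2 0.9858490824699402 265 58
roll1 0.44532647728919983 387 46
[ 0.57847842 -0.38718089  0.05      ]
[ 0.5796608  -0.38607127  0.05      ]
```

>>> play_rows:
  rows:
    - [[0,-0.019,-0.119,0.284,0],[0,-0.019,-0.119,0.284,0],[0,-0.019,-0.119,0.284,0],[0,-0.019,-0.119,0.284,0],[0,-0.019,-0.119,0.284,0],[0,-0.019,-0.119,0.284,0],[0,-0.019,-0.119,0.284,0],[0,-0.019,-0.119,0.284,0]]

```text
time_s: 37.97
tcp_pos: [0.5813, -0.3887, 0.1545]
eef_rot: [-179.9, 0.2, 180.0]
contact_force: [0.5, -0.6, 0.8]
gripper_width: 0.0874
gripper_force: 0.0
```

>>> play_rows:
  rows:
    - [[0,0,0,0,0],[0,0,0,0.06,0],[0,0,0,0.12,0],[0,0,0,0.17,0],[0,0,0,0.21,0],[0,0,0,0.245,0],[0,0,0,0.254,0],[0,0,0,0.254,0]]

```text
time_s: 38.63
tcp_pos: [0.5802, -0.3884, 0.0248]
eef_rot: [180.0, -0.1, 180.0]
contact_force: [-1.5, -0.6, -0.7]
gripper_width: 0.0872
gripper_force: 0.0
```

>>> play_rows:
  rows:
    - [[1,0,0,0,0],[1,0,0,0,0],[1,0,0,0,0],[1,0,0,0,0],[1,0,0,0,0],[1,0,0,0,0],[1,0,0,0,0],[1,0,0,0,0]]
  squeeze: 15

```text
time_s: 39.3
tcp_pos: [0.5808, -0.389, 0.026]
eef_rot: [-180.0, 0.1, 179.9]
contact_force: [-0.2, 1.4, 6.3]
gripper_width: 0.0596
gripper_force: 15.0
```

>>> play_rows:
  rows:
    - [[1,0,0,-0.05,0],[1,0,0,-0.1,0],[1,0,0,-0.16,0],[1,0,0,-0.22,0],[1,0,0,-0.28,0],[1,0,0,-0.28,0],[1,0,0,-0.28,0],[1,0,0,-0.28,0]]

```text
time_s: 39.97
tcp_pos: [0.5799, -0.3885, 0.1644]
eef_rot: [180.0, -0.0, 179.9]
contact_force: [-0.2, 0.2, -2.1]
gripper_width: 0.0598
gripper_force: 15.0
```

```bash
python3 -c "
from h import *
plan([(.4505,-.393,.162,180)])"
```

```text
now [ 0.5799 -0.3885  0.1644] 179.91 w 0.0598 t 39.97
(0.4505, -0.393, 0.162, 180) -> [ 0.2588 -0.0094  0.0048] -0.0011 len 0.13
```

>>> play_rows:
  rows:
    - [[1,0.06,-0.009,0,0],[1,0.12,-0.009,0,0],[1,0.18,-0.009,0,0],[1,0.24,-0.009,0,0],[1,0.259,-0.009,0,0],[1,0.259,-0.009,0,0],[1,0.259,-0.009,0,0],[1,0.259,-0.009,0,0]]

```text
time_s: 40.63
tcp_pos: [0.4515, -0.3933, 0.1644]
eef_rot: [180.0, -0.0, 179.9]
contact_force: [0.1, -0.3, -1.5]
gripper_width: 0.0597
gripper_force: 15.0
```

>>> play_rows:
  rows:
    - [[1,0,0,0.03,0],[1,0,0,0.06,0],[1,0,0,0.085,0],[1,0,0,0.105,0],[1,0,0,0.12,0],[1,0,0,0.13,0],[1,0,0,0.14,0],[1,0,0,0.15,0]]

```text
time_s: 41.3
tcp_pos: [0.4514, -0.3934, 0.0899]
eef_rot: [-180.0, 0.0, 179.9]
contact_force: [0.1, 1.1, -1.5]
gripper_width: 0.0599
gripper_force: 15.0
```

No contact force; the rod is inside the bore. Lower, release, and withdraw to a viewing pose.

>>> play_rows:
  rows:
    - [[1,0,0,0.02,0],[1,0,0,0.04,0],[1,0,0,0.06,0],[1,0,0,0.075,0],[1,0,0,0.085,0],[1,0,0,0.092,0],[1,0,0,0.098,0],[1,0,0,0.1,0]]

```text
time_s: 41.97
tcp_pos: [0.4509, -0.3932, 0.0397]
eef_rot: [180.0, -0.0, 179.9]
contact_force: [0.5, 0.4, -0.7]
gripper_width: 0.0596
gripper_force: 15.0
```

>>> play_rows:
  rows:
    - [[0,0,0,0,0],[0,0,0,0,0],[0,0,0,0,0],[0,0,0,0,0],[0,0,0,0,0],[0,0,0,-0.06,0],[0,0,0,-0.14,0],[0,0,0,-0.22,0]]

```text
time_s: 42.63
tcp_pos: [0.4501, -0.3929, 0.1506]
eef_rot: [179.9, -0.1, 179.9]
contact_force: [1.8, 0.1, -0.3]
gripper_width: 0.0874
gripper_force: 0.0
```

>>> play_rows:
  rows:
    - [[0,-0.237,0.128,-0.293,0],[0,-0.237,0.128,-0.293,0],[0,-0.237,0.128,-0.293,0],[0,-0.237,0.128,-0.293,0],[0,-0.237,0.128,-0.293,0],[0,-0.237,0.128,-0.293,0],[0,-0.237,0.128,-0.293,0],[0,-0.237,0.128,-0.293,0]]

```text
time_s: 43.3
tcp_pos: [0.5691, -0.329, 0.2959]
eef_rot: [180.0, -0.0, 179.9]
contact_force: [-0.7, -1.0, -0.8]
gripper_width: 0.0875
gripper_force: 0.0
```

Run:
```python
from h import *
w=r.capture("wrist");a=r.capture("scene");b=r.capture("side")
R=lambda im,x0,y0,x1,y1,W,H:cv2.resize(im[y0:y1,x0:x1],(W,H),interpolation=cv2.INTER_CUBIC)
top=np.hstack([R(w,200,0,640,230,400,280),R(a,120,200,400,396,400,280)])
bot=np.hstack([R(b,180,90,480,300,400,280),R(a,220,100,460,268,400,280)])
cv2.imwrite("pics/end.png",cv2.cvtColor(np.vstack([top,bot]),cv2.COLOR_RGB2BGR)); plan([])
```

```text
now [ 0.5684 -0.3296  0.2955] 179.89 w 0.0877 t 43.45
```

View pics/end.png

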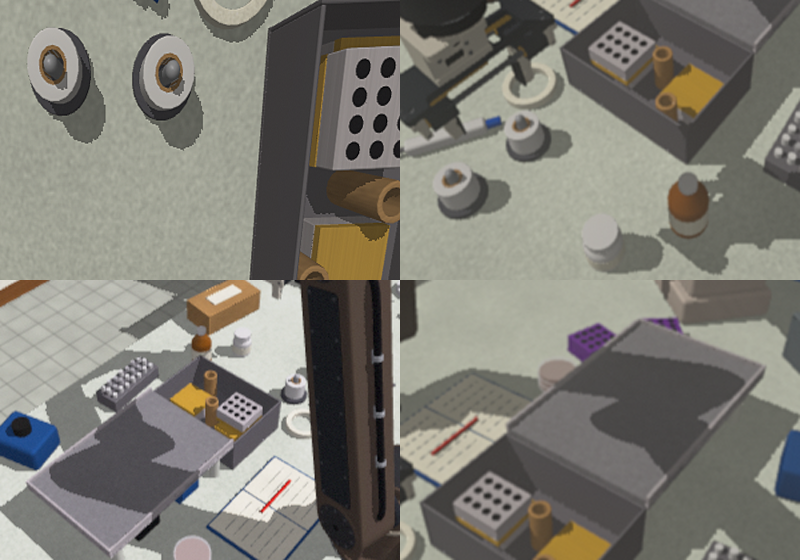

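The picture shows both rolls seated on their bases with the rods through their bores (top-left crop at 53,65 and 170,72). The shelf is empty, the three blocks and both cores are in the tub, and the other things on the bench and the purple look-alikes are undisturbed.

```bash
python3 -c "
from plant import r
print(r.close_job())"
```

```text
the job is handed in; nothing more can be done
None
```

The job is handed in after about 43 s of robot time: all three blocks that were present and both cores are in the tub, and one clean film roll is fully down on each spindle, confirmed in the last pictures.

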